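Put the sharpening stone away under its clip-on cover

ROBOT

A 6-joint arm with a two-finger parallel gripper is mounted at the origin on a cart in front of the work surface, level with it; the furniture and walls round the work are solid. World frame = base frame: x ahead of the robot, y to its left, z up, the work surface at z = 0. Lengths are in m, angles in rad, forces in N, time in s.
With the tool pointing down it reaches from about 0.25 to 0.775 m from the base axis. Payload 4 kg.
Tool frame: the origin (TCP) lies between the finger pads; the fingertips stand 14 mm ahead of it and the grasp point (between the pads) lies 5 mm behind it (nose_length is the distance from the TCP to the fingertips, in m); z points along the fingers, y is the line along which they close (so a half turn about z gives the same grasp; the last joint's range is limited). The gripper opens to 94 mm and grips with 3 to 60 N. Pads are 16 mm wide; open, the fingers measure 119 mm over their backs; the gripper's body (75 mm by 177 mm) begins 78 mm behind the grasp point.
Start: joints at [-1.345, 0.087, 1.371, -0, 1.684, -0.103], TCP at [0.178, -0.521, 0.187] pointing down, gripper open.
Joint ranges: [-3.1, 3.1], [-0.76, 2.03], [0.27, 2.55], [-1.08, 4.22], [0.17, 2.65], [-2.57, 2.57]. Speed limits (rad/s): [2.79, 2.79, 3.14, 3.14, 3.14, 3.14].

INTERFACE

Orientations are given as [roll, pitch, yaw] about the fixed x, y, z axes, in that order (R = Rz(yaw) Ry(pitch) Rx(roll)).
In Python, from bench import * gives the robot as it stands.
- The arm moves only by the tool move_arm, never from a script. Its argument "steps" is one flat list of numbers, 7 for each row, row after row: the turn, a rotation vector about the world's x, y, z in rad, then the shift along the world's x, y, z in m, then the opening, from 0 (shut) to 1 (fully open). A call has 1 to 12 rows; each row is the pose to reach, as a shift and turn from the pose commanded when the call began; what a row does not reach only later rows make up. A row lasts 1/10 s, in which the tool goes at most 50 mm and 8.59 degrees, less where a joint would pass 70% of its speed; a pose out of reach is approached as far as the arm can. A call with a gripper value outside its range is refused whole. The fingers move at their own pace and stop on an object; the grip force is fixed at half the most. Time passes only in rows, so rows that repeat a pose let the fingers close. It gives the time, the measured TCP pose, the force, the opening and the grip force at its end, in the units of the state.
- get_obs(): the state, without advancing time (a new reading comes with each control period).
- snapshot(name): name is "side" or "top" or "wrist"; returns (picture, depth): 400x640x3 uint8, red, green, blue; 400x640 float32, m along the optical axis (not along the pixel's ray), 0 where there is no reading.
- camera_model(name): a dict with "fx", "fy", "cx", "cy" (pixels), "rvec" (rotation vector, rad) and "tvec" (3), from world to camera coordinates, as OpenCV has them. Camera axes: x right, y down, z forward; pixel columns grow to the right and rows downward; lengths in m; the calibration is good to about 2 mm. The wrist camera is an equidistant fisheye: a pixel r from the principal point sees the ray r / f radians off the axis. A picture is of the moment at which its call begins: read the wrist's pose just before it. camera_model takes no time and is no camera call; for the wrist camera it gives the pose at the moment of the call.
- close_job(): hands the job in; it is judged then, once.
Trained networks look in the newest picture that a camera, given by its name, has taken for a name from the list of things; names that differ only in an ending like _2 or _b are one class to them, and where a whole thing is asked for, a point or a joint stands for the part that bears it (a point fixed in the world has none). Each returns a list of dicts, best first, with "score" (0 to 1); they miss things now and then, are a little off and sometimes report something else, mostly with a low value. They report only what shows in the picture. A call takes as long as a camera call.
- silhouettes(camera, target): "pixels" (400x640 bool, what is visible of it) and "uv" ([column, row] in pixels, amid what is visible of it).
- spot_point(camera, target): "uv" ([column, row] in pixels: a listed point, or the origin of a listed thing).
The state is a dict: "time": time; "joint_positions": joint angles; "qvel": joint speeds; "joint_torque": joint torques, N m; "tool_pos": TCP position; "ee_rot": TCP orientation; "wrist_force": force on the tool from outside, world axes, zero at the start; "wrist_torque": the same for the moment, N m; "width": finger opening in m; "finger_force": force on a finger pad.
Only numpy, scipy, OpenCV 4.12 (cv2) and the standard library are available. Lean on these libraries where they do the work, as an engineer would, in place of code of your own. Each camera call takes 0.05 s, during which the arm holds its last target. There are 200 camera calls.

TASK

Put the sharpening stone away. Lay it flat in the recess of its black holder, setting it down gently because it is brittle, then put the grey cover over it and press the cover straight down until the steel clips at both ends snap under the holder's rim and the cover sits flush all round.

Things in the scene. Friction and masses are not known exactly. Their poses are not given: they have to be found in the camera images.
- holder: Black moulded base for the stone, loose on the bench on rubber feet, 0.9 kg; origin at the centre of its underside, x along its length. Its rim is a flat plate 184 (x) by 80 mm (y), 18 to 24 mm above the origin, overhanging the plinth below by 8 mm at both ends. On it stands a curb, 163 by 63 mm outside, top 34 mm above the origin, round the recess.
- recess (a point): Centre of the recess floor, 24 mm above the holder's origin, axes as the holder's. The recess is 155 by 55 mm and 10 mm deep; the upper 5 mm of its walls slope outward as a lead-in, to about 160 by 60 mm.
- stone: Two-grit sharpening stone, a plain grey bar 150 (x) by 50 (y) by 28 mm (z), darker in its lower half, about 0.46 kg, lying flat on the bench. Origin at the centre of its underside. In the recess it stands 18 mm proud of the curb. Fits either way round.
- stone_mid (a point): Centre of the stone, 14 mm above its origin.
- cover: Grey cover, a box open below, 175 (x) by 75 mm (y) outside, 169 by 69 mm inside, with a hinged steel clip arm at each x end (197 mm over the clips); 0.21 kg. Origin at the centre, level with the clips' lower tips, on which it stands on the bench; roof 55 mm above the origin. Fits either way round.
- grip (a point): On the grip rib that stands on the cover's roof: 70 mm above the cover's origin, 8 mm below the rib's top. The rib is 90 mm (x) by 14 mm (y) and 23 mm high.
- skirt (a point): Centre of the cover's skirt edge, 21 mm above the cover's origin. The skirt goes round the curb with 3 mm of play and comes to rest on the rim: home, it is 24 mm above the holder's origin (the cover's own origin 3 mm above it). Merely laid on, the clips stop on the rim 11 to 14 mm short of that; the rest takes a push of about 7 to 13 N, then it stops dead.
- clip_a (a joint): Angle of the spring clip arm at the cover's +x end: 0 at rest and when snapped under the rim, about 0.12 while the clip is forced over the rim.
- clip_b (a joint): The same for the clip arm at the cover's -x end.

How it is judged:
On the way, in this order (a step that is already met when the one before it is completed fails the run):
1. the stone lies in the recess of the holder, let go, before the cover is put on (z of stone_mid in the frame of recess between 0.011 and 0.016 m and horizontal distance between stone_mid and recess below 0.005 m and angle between the x axis of stone and the x axis of holder, either way round below 0.06 rad and contact force between the fingers and stone below 0.1 N and distance between skirt and holder above 0.06 m), for 0.2 s.
2. the gripper presses the cover home on the holder (z of skirt in the frame of holder below 0.0265 m and horizontal distance between skirt and holder below 0.006 m and contact force between any of the fingers, the arm and cover above 0.5 N), for 0.04 s.
At the end, for the whole second after the job is handed in: Holder upright on the bench, stone in its recess (within 5 mm sideways and 2 mm of its seat), cover at rest on the rim: skirt within 2.5 mm of it, level to 0.025 rad, within 6 mm and 0.06 rad of the holder, both clips closed under the rim (below 0.05 rad) (z of stone_mid in the frame of recess below 0.016 m and horizontal distance between stone_mid and recess below 0.005 m and z of skirt in the frame of holder between 0.021 and 0.0265 m and horizontal distance between skirt and holder below 0.006 m and angle between the z axis of cover and the z axis of holder, either way round below 0.025 rad and angle between the x axis of cover and the x axis of holder, either way round below 0.06 rad and value of joint each of clip_a, clip_b below 0.05 rad and angle between holder's own z axis and vertical below 0.05 rad and height (world z) of holder below 0.01 m and linear speed of cover below 0.02 m/s); the robot touches nothing.
It fails at once if the stone is dropped or flung (moves freely, out of the fingers, at more than 0.55 m/s, as after a fall of over 15 mm) (linear speed of stone above 0.55 m/s and contact force between the fingers and stone below 0.05 N).
It also fails if it takes over 70 s, if anything falls off the work surface, if the arm or the gripper's body presses on something with over 40 N, if the wrist force passes 120 N, or if a joint passes its speed limit or range.

## Working session

There is one attempt and no reset: what is moved stays moved. The work goes in short steps, Python scripts to look and compute and a tool call to move; the robot and the scene stay as the last step left them, time stands still between calls to the robot, and variables do not carry over. Pictures are saved under pics/ and viewed, at most 13 in all, crops included, and the job is handed in when it is done.

Besides the shell and the picture viewer there is one more tool, called after "Emit:" by a JSON object that holds its "api" and its "payload", one argument or row to a line. move_arm: Moves the arm, as the interface text tells. Its arguments: {"type":"object","properties":{"steps":{"type":"array"}},"required":["steps"]}

```bash
mkdir -p pics
cat > h.py <<'E'
from bench import *
import numpy as np, cv2
def cloud(cam, d, mask=None):
    m=camera_model(cam); R=cv2.Rodrigues(np.array(m["rvec"],float))[0]; t=np.array(m["tvec"],float)
    v,u=np.nonzero((d>0)&(mask if mask is not None else True)); z=d[v,u]
    x=(u-m["cx"])/m["fx"]; y=(v-m["cy"])/m["fy"]
    if cam=="wrist":
        r=np.hypot(x,y)+1e-9; k=np.tan(r)/r; x,y=x*k,y*k
    P=np.c_[x*z,y*z,z]
    return (P-t)@R, u, v
def rect(P):
    c,s,a=cv2.minAreaRect((P[:,:2]*1000).astype(np.float32))
    if s[0]<s[1]: s=(s[1],s[0]); a+=90
    a=(a+90)%180-90
    return np.round(c,1),np.round(s,1),round(np.deg2rad(a),4)
E
python3 - <<'E'
from h import *
o=get_obs();print(o)
ims=[]
for c in("top","side"):
    im,d=snapshot(c); ims.append(im)
    m=camera_model(c);R=cv2.Rodrigues(np.array(m["rvec"]))[0];print(c,-R.T@m["tvec"],R[2])
    for t in("holder","stone","cover"):
        for s in silhouettes(c,t)[:2]:
            P,_,_=cloud(c,d,s["pixels"])
            print(c,t,round(s["score"],2),s["uv"],len(P))
            if len(P)<30: continue
            h=np.percentile(P[:,2],[2,50,98]);print('  z',h.round(4), rect(P))
            hist,e=np.histogram(P[:,2],bins=np.arange(-.01,.1,.004));print('  ',hist)
cv2.imwrite("pics/a.png",cv2.resize(np.vstack(ims),(480,600))[:,:,::-1])
E
```

```text
{'time': 0.0, 'joint_positions': array([-1.34508884e+00,  8.79629178e-02,  1.37223144e+00, -2.70069555e-05,
        1.68358961e+00, -1.03102493e-01]), 'qvel': array([ 5.03050173e-04,  9.51908421e-04,  2.04521842e-04, -1.05595512e-05,
        3.88484806e-04, -1.76786207e-03]), 'joint_torque': array([-1.97444111e-03, -3.40181100e+01, -3.02427471e+01,  7.15952972e-02,
        3.31034989e-02, -1.76151698e-04]), 'tool_pos': array([ 0.17745858, -0.51997107,  0.18601147]), 'ee_rot': array([-3.13941021e+00, -1.98830439e-04,  3.28806750e-01]), 'wrist_force': array([-0.28901026,  0.0317629 , -0.23279084]), 'wrist_torque': array([-0.02140287,  0.00935683,  0.03904479]), 'finger_force': 0.0, 'width': 0.09397388747512192}
top [0.36034251 0.01066723 1.44013767] [ 0.14342637  0.02640616 -0.98930864]
top holder 0.79 [312.3, 166.3] 1893
  z [0.017  0.0241 0.0349] (array([643.2,  51. ]), array([185.8,  86.9]), np.float64(1.4039))
   [  0   5   6   2   0   3  44 455 790 392 144  48   3   1   0   0   0   0
   0   0   0   0   0   0   0   0   0]
top cover 0.64 [201.4, 180.2] 1993
  z [0.0245 0.0553 0.0784
[... 328 characters left out ...]
ray([643.2,  52. ]), array([188.4,  86.7]), np.float64(1.3839))
   [  0   5  11  30  68  31   7 121 733 196 146  32   0   0   0   0   0   0
   0   0   0   0   0   0   0   0   0]
side stone 0.57 [370.3, 172.9] 792
  z [-0.002   0.0246  0.0305] (array([ 554.5, -293.2]), array([190.2, 105.8]), np.float64(-0.2923))
   [  0  17  72  55  53  48  57  45 103 317  25   0   0   0   0   0   0   0
   0   0   0   0   0   0   0   0   0]
side cover 0.85 [246.9, 287.1] 3092
  z [-0.0003  0.055   0.0782] (array([604.5, 319.7]), array([217.7, 136.2]), np.float64(0.2165))
   [   0   16   89   15   10    4   18   13   89  115  116  106  122  143
  152  283 1256  188   47   55   55  127   73    0    0    0    0]
```

View pics/a.png

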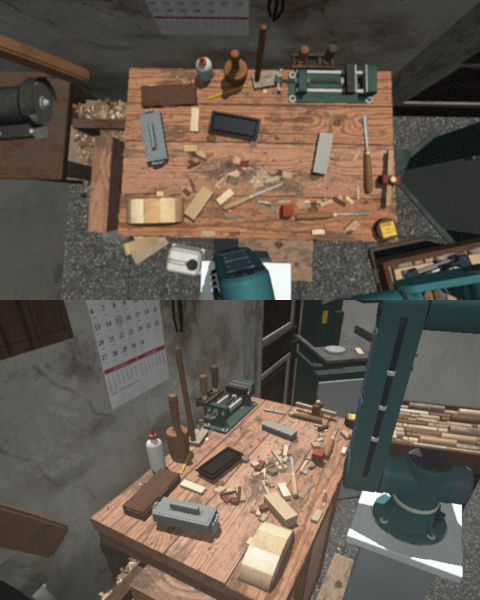

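The picture shows, in full-image top coordinates, the holder near (312,166), the cover near (202,182) and the stone near (428,203). I'll go above the stone first for a closer look with the wrist camera.

Emit:
{"api": "move_arm", "payload": {
  "steps": [0,0,-0.55,0.32,0.23,0.11,1,0,0,-0.55,0.32,0.23,0.11,1,0,0,-0.55,0.32,0.23,0.11,1,0,0,-0.55,0.32,0.23,0.11,1,0,0,-0.55,0.32,0.23,0.11,1,0,0,-0.55,0.32,0.23,0.11,1,0,0,-0.55,0.32,0.23,0.11,1,0,0,-0.55,0.32,0.23,0.11,1,0,0,-0.55,0.32,0.23,0.11,1,0,0,-0.55,0.32,0.23,0.11,1,0,0,-0.55,0.32,0.23,0.11,1]
}}

```text
time: 1.5
tool_pos: [0.4975, -0.2906, 0.2969]
ee_rot: [3.141, 0.001, -0.221]
wrist_force: [-0.1, -0.1, 0.6]
width: 0.0942
finger_force: 0.0
```

```bash
cat >> h.py <<'E'
def look(cam, names, save=None, zr=None):
    im,d=snapshot(cam); m=camera_model(cam);R=cv2.Rodrigues(np.array(m["rvec"],float))[0]
    print(cam,'at',(-R.T@m["tvec"]).round(4),'fwd',R[2].round(3))
    if save: cv2.imwrite("pics/%s.png"%save,im[:,:,::-1])
    for t in names:
        for s in silhouettes(cam,t)[:2]:
            P,_,_=cloud(cam,d,s["pixels"])
            print(cam,t,round(s["score"],2),s["uv"],len(P))
            if len(P)<30: continue
            h,e=np.histogram(P[:,2],bins=np.arange(-.01,.14,.003)); i=h.argmax(); zt=np.median(P[(P[:,2]>=e[i])&(P[:,2]<e[i+1]),2])
            print('  z',np.percentile(P[:,2],[2,50,98]).round(4),'mode',zt.round(4),rect(P))
            for lo,hi in (zr or {}).get(t,[(zt-.005,zt+.005)]):
                Q=P[(P[:,2]>lo)&(P[:,2]<hi)]
                if len(Q)>20:
                    q=Q[:,:2].mean(0); w,V=np.linalg.eigh(np.cov((Q[:,:2]-q).T)); a=V[:,1]; a=a*np.sign(a[0])
                    print('  band',round(lo,3),round(hi,3),len(Q),'z',np.median(Q[:,2]).round(4),rect(Q),'mean',(q*1000).round(1),'pca',np.arctan2(a[1],a[0]).round(4))
    return im,d
E
python3 - <<'E'
from h import *
o=get_obs();print(o["tool_pos"],o["ee_rot"],o["time"],o["joint_positions"])
look("wrist",["stone"],"b")
look("top",["stone"])
E
```

```text
[ 0.49746239 -0.29057725  0.29688476] [ 3.14106353e+00  8.36280422e-04 -2.20584452e-01] 1.5 [-6.26538823e-01  1.53095409e-01  1.08219712e+00 -8.64735003e-04
  1.90685937e+00  1.16455680e+00]
wrist at [ 0.5694 -0.307   0.4939] fwd [-0.251  0.057 -0.966]
wrist stone 0.56 [297.3, 134.8] 3201
  z [0.0257 0.0275 0.0293] mode 0.0275 (array([ 544.5, -270.8]), array([151.,  55.]), np.float64(-0.1889))
  band 0.023 0.033 3189 z 0.0275 (array([ 544.2, -273. ]), array([150.9,  50.9]), np.float64(-0.1829)) mean [ 545.1 -273.2] pca -0.1893
top at [0.3603 0.0107 1.4401] fwd [ 0.143  0.026 -0.989]
top stone 0.81 [428.4, 205.3] 960
  z [0.0018 0.0273 0.0336] mode 0.0275 (array([ 539.5, -269.5]), array([156.1,  73.9]), np.float64(-0.3897))
  band 0.022 0.032 786 z 0.0276 (array([ 541.9, -271.5]), array([148.7,  50.1]), np.float64(-0.1706)) mean [ 537.5 -267.7] pca -0.1361
```

View pics/b.png

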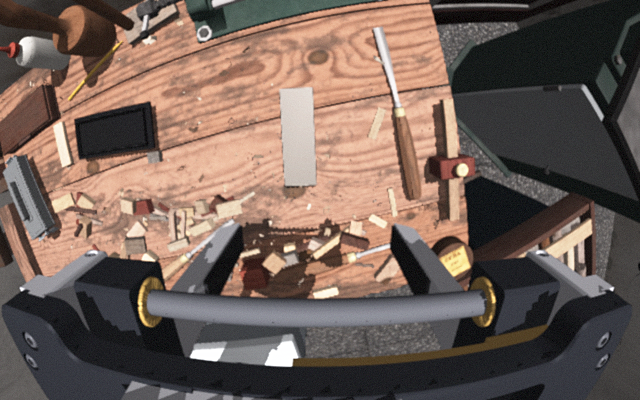

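The stone lies clear at (298,135). The wrist and top views agree on its centre, (0.544,-0.273), and its top at 27.5 mm. I'll grip its upper part so the fingertips clear the curb.

Emit:
{"api": "move_arm", "payload": {
  "steps": [0,0,0.034,0.047,0.0177,0,1,0,0,0.034,0.047,0.0177,-0.05,1,0,0,0.034,0.047,0.0177,-0.1,1,0,0,0.034,0.047,0.0177,-0.15,1,0,0,0.034,0.047,0.0177,-0.2,1,0,0,0.034,0.047,0.0177,-0.24,1,0,0,0.034,0.047,0.0177,-0.26,1,0,0,0.034,0.047,0.0177,-0.2704,1,0,0,0.034,0.047,0.0177,-0.2704,1]
}}

```text
time: 2.6
tool_pos: [0.5431, -0.273, 0.0252]
ee_rot: [-3.141, 0.003, -0.189]
wrist_force: [0.0, -0.2, 0.4]
width: 0.0942
finger_force: 0.0
```

Emit:
{"api": "move_arm", "payload": {
  "steps": [0,0,0,0,0,0,0.3,0,0,0,0,0,0,0.3,0,0,0,0,0,0,0.3,0,0,0,0,0,0,0.3,0,0,0,0,0,0,0.3,0,0,0,0,0,0,0.3,0,0,0,0,0,0,0.3]
}}

```text
time: 3.3
tool_pos: [0.5446, -0.2728, 0.0268]
ee_rot: [3.141, 0.0, -0.187]
wrist_force: [-0.6, 0.9, -0.4]
width: 0.0416
finger_force: 0.0
```

Run:
```python
from h import *
o=get_obs();print(o["tool_pos"],o["width"],o["finger_force"])
im,d=look("wrist",["stone"])
cv2.imwrite("pics/c.png",cv2.resize(im[80:400],None,fx=1.25,fy=1.25)[:,:,::-1])
look("side",["stone"])
```

```text
[ 0.54458207 -0.27281527  0.02679948] 0.04155349170879344 0.0
wrist at [ 0.6174 -0.2862  0.224 ] fwd [-0.252  0.048 -0.967]
wrist stone 0.93 [314.9, 199.9] 13360
  z [0.0263 0.0277 0.029 ] mode 0.0277 (array([ 554.2, -272.6]), array([133.2,  55.8]), np.float64(-0.21))
  band 0.023 0.033 13351 z 0.0277 (array([ 553.9, -273.8]), array([132.1,  50.6]), np.float64(-0.1819)) mean [ 560.3 -275.1] pca -0.1818
side at [0.1144 0.8939 0.7615] fwd [ 0.382 -0.726 -0.572]
side stone 0.74 [375.6, 171.7] 680
  z [0.0006 0.0258 0.0312] mode 0.0276 (array([ 555.3, -286.4]), array([189.3, 101. ]), np.float64(-0.3797))
  band 0.023 0.033 402 z 0.0276 (array([ 544.7, -270.4]), array([152.4,  56.5]), np.float64(-0.2026)) mean [ 540.4 -266.5] pca -0.1753
```

View pics/c.png

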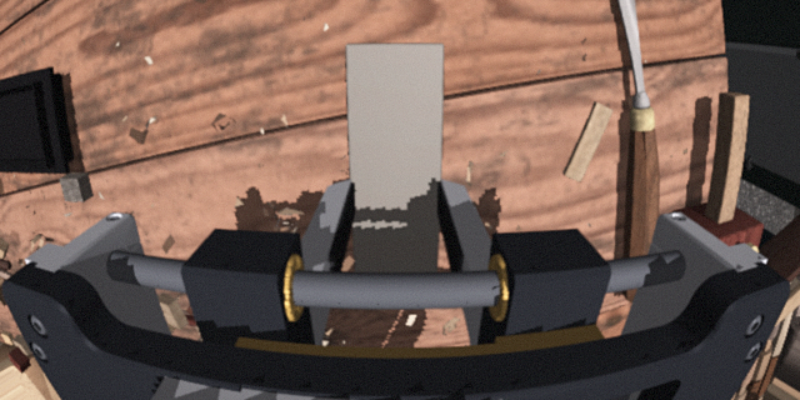

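Run:
```python
from h import *
im,d=snapshot("wrist")
P,u,v=cloud("wrist",d)
T=get_obs()["tool_pos"]
c,s=np.cos(.187),np.sin(.187); D=P-T
X=D[:,0]*c-D[:,1]*s; Y=D[:,0]*s+D[:,1]*c
for x0,x1 in((.006,.012),(-.002,.006),(-.012,-.002)):
  for z0 in np.arange(0,.09,.006):
    k=(X>x0)&(X<x1)&(abs(Y)<.07)&(P[:,2]>z0)&(P[:,2]<z0+.006)
    if k.sum(): 
        y=Y[k]; n=y[y<0]; p=y[y>0]
        print(x0,z0.round(3),k.sum(),[ (len(q),(q.min()*1e3).round(1),(q.max()*1e3).round(1)) for q in(n,p) if len(q)])
```

```text
0.006 0.0 57 [(28, np.float64(-66.4), np.float64(-31.0)), (29, np.float64(29.6), np.float64(69.7))]
0.006 0.006 3 [(3, np.float64(-45.2), np.float64(-42.1))]
0.006 0.012 11 [(11, np.float64(-44.0), np.float64(-42.0))]
0.006 0.024 645 [(309, np.float64(-24.2), np.float64(-0.6)), (336, np.float64(0.1), np.float64(25.6))]
0.006 0.03 1 [(1, np.float64(-8.5), np.float64(-8.5))]
0.006 0.042 30 [(14, np.float64(-19.4), np.float64(-13.9)), (16, np.float64(14.7), np.float64(20.2))]
0.006 0.048 120 [(62, np.float64(-24.8), np.float64(-13.8)), (58, np.float64(14.5), np.float64(26.1))]
0.006 0.054 167 [(81, np.float64(-25.7), np.float64(-13.8)), (86, np.float64(14.5), np.float64(26.6))]
0.006 0.06 178 [(90, np.float64(-26.0), np.float64(-13.7)), (88, np.float64(15.2), np.float64(26.6))]
0.006 0.066 174 [(89, np.float64(-25.7), np.float64(-13.6)), (85, np.float64(15.0), np.float64(27.0))]
0.006 0.072 221 [(104, np.float64(-26.5), np.float64(-14.1)), (117, np.float64(14.8), np.float64(27.1))]
0.006 0.078 246 [(130, np.float64(-26.2), np.float64(-14.1)), (116, np.float64(14.8), np.float64(27.0))]
0
[... 1539 characters left out ...]
64(0.0), np.float64(15.9))]
-0.012 0.048 20 [(10, np.float64(-14.0), np.float64(-13.9)), (10, np.float64(14.6), np.float64(14.8))]
-0.012 0.054 1 [(1, np.float64(14.7), np.float64(14.7))]
-0.012 0.06 22 [(11, np.float64(-14.0), np.float64(-13.8)), (11, np.float64(14.6), np.float64(15.2))]
-0.012 0.066 37 [(14, np.float64(-14.4), np.float64(-13.8)), (23, np.float64(14.4), np.float64(15.2))]
-0.012 0.072 31 [(20, np.float64(-14.5), np.float64(-13.7)), (11, np.float64(14.5), np.float64(15.1))]
-0.012 0.078 19 [(7, np.float64(-14.4), np.float64(-13.8)), (12, np.float64(14.5), np.float64(15.1))]
-0.012 0.084 31 [(19, np.float64(-14.4), np.float64(-13.7)), (12, np.float64(14.4), np.float64(15.1))]
```

Emit:
{"api": "move_arm", "payload": {
  "steps": [0,0,0,0,0,0,0.3]
}}

```text
time: 3.65
tool_pos: [0.5446, -0.2728, 0.0268]
ee_rot: [3.142, 0.0, -0.187]
wrist_force: [0.4, -0.2, 0.4]
width: 0.0281
finger_force: 0.0
```

The fingers closed right over the stone without touching it. Their tips are at about z = 43 mm, not the 13 mm the text implies. I'll raise the arm and measure the fingertips relative to the reported TCP.

Emit:
{"api": "move_arm", "payload": {
  "steps": [0,0,0,0,0,0.05,0.3,0,0,0,0,0,0.1,0.3,0,0,0,0,0,0.1,0.3,0,0,0,0,0,0.1,0.3]
}}

```text
time: 4.05
tool_pos: [0.5457, -0.2736, 0.1292]
ee_rot: [3.14, -0.004, -0.187]
wrist_force: [0.5, -0.6, -1.3]
width: 0.0281
finger_force: 0.0
```

Run:
```python
import bench; print([n for n in dir(bench) if n[0]!='_']); print(getattr(bench,'nose_length',None))
from h import *
o=get_obs();T=o["tool_pos"];print(T,o["ee_rot"],o["joint_positions"])
for cam in("wrist","side","top"):
  im,d=snapshot(cam)
  P,u,v=cloud(cam,d); c,s=np.cos(.187),np.sin(.187); D=P-T
  X=D[:,0]*c-D[:,1]*s; Y=D[:,0]*s+D[:,1]*c
  k=(abs(X)<.025)&(abs(Y)<.045)&(P[:,2]>.05)&(P[:,2]<.25)
  print(cam,k.sum())
  if k.sum()>20:
    print(' zrel pct',np.percentile(D[k,2],[0,1,3,5,10,50]).round(4)); l=k&(D[:,2]<np.percentile(D[k,2],10)); print(' lowest 10% X',np.percentile(X[l],[2,50,98]).round(4),'Y',np.percentile(Y[l],[2,25,75,98]).round(4))
    cnt,e=np.histogram(D[k,2],bins=np.arange(-.06,.1,.005)); print(dict(zip(e.round(3).tolist(),cnt.tolist())))
  if cam=="side": 
    uu,vv=int(np.median(u[k])),int(np.median(v[k])); cv2.imwrite("pics/d.png",cv2.resize(im[max(0,vv-75):vv+75,max(0,uu-100):uu+100],None,fx=4,fy=4)[:,:,::-1]); print(uu,vv)
```

```text
['IKError', 'camera_model', 'close_job', 'get_obs', 'nose_length', 'silhouettes', 'snapshot', 'spot_point']
0.014
[ 0.54572665 -0.27355339  0.12923758] [ 3.1397585 -0.0044904 -0.187191 ] [-5.57458991e-01  2.34664447e-01  1.31701139e+00 -8.49502470e-05
  1.58506702e+00  1.20053104e+00]
wrist 4508
 zrel pct [0.0152 0.0183 0.0237 0.026  0.0333 0.0686]
 lowest 10% X [-0.0083  0.0077  0.0085] Y [-0.0243 -0.0164  0.0183  0.0261]
{-0.06: 0, -0.055: 0, -0.05: 0, -0.045: 0, -0.04: 0, -0.035: 0, -0.03: 0, -0.025: 0, -0.02: 0, -0.015: 0, -0.01: 0, -0.005: 0, -0.0: 0, 0.005: 0, 0.01: 0, 0.015: 62, 0.02: 136, 0.025: 159, 0.03: 192, 0.035: 172, 0.04: 256, 0.045: 188, 0.05: 283, 0.055: 289, 0.06: 284, 0.065: 330, 0.07: 326, 0.075: 296, 0.08: 321, 0.085: 312, 0.09: 183}
side 342
 zrel pct [0.0155 0.0172 0.0194 0.0219 0.0267 0.058 ]
 lowest 10% X [-0.0122 -0.0037  0.0077] Y [-0.022  -0.0153  0.0211  0.027 ]
{-0.06: 0, -0.055: 0, -0.05: 0, -0.045: 0, -0.04: 0, -0.035: 0, -0.03: 0, -0.025: 0, -0.02: 0, -0.015: 0, -0.01: 0, -0.005: 0, -0.0: 0, 0.005: 0, 0.01: 0, 0.015: 13, 0.02: 14, 0.025: 19, 0.03: 21, 0.035: 27, 0.04: 21, 0.045: 19, 0.05: 24, 0.055: 21, 0.06: 21, 0.065: 25, 0.07: 22, 0.075: 20, 0.08: 24, 0.085: 21, 0.09: 10}
376 123
top 1
```

View pics/d.png

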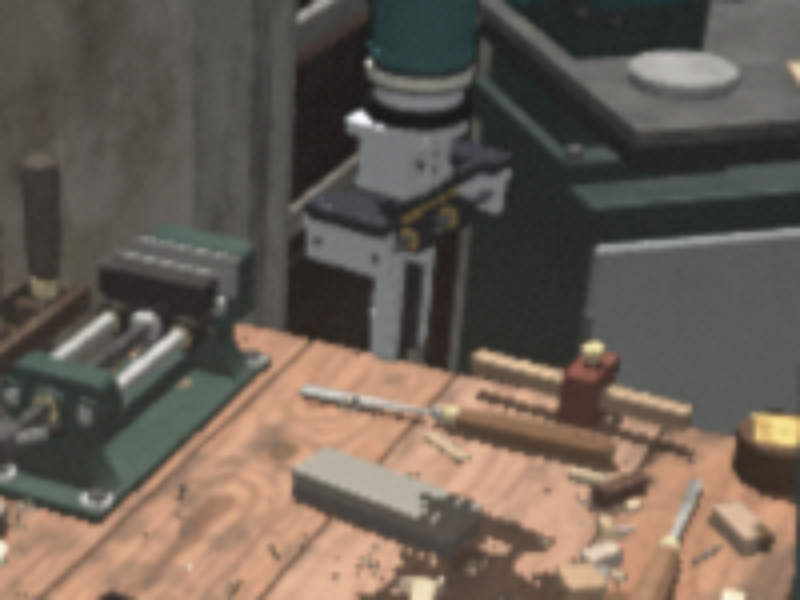

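The picture shows the fingertips hanging well above the stone, near crop (385,355). Two independent cameras put the tips 16 mm behind the reported TCP, so the text's figure is out by 30 mm. I'll take tip z = TCP z + 0.016 from here on.

Emit:
{"api": "move_arm", "payload": {
  "steps": [0,0,0,0,0,0,1,0,0,0,0,0,0,1,0,0,0,0,0,0,1,0,0,0,0,0,0,1,0,0,0,0,0,0,1,0,0,0,0,0,0,1,0,0,0,0,0,-0.04,1,0,0,0,0,0,-0.08,1,0,0,0,0,0,-0.11,1,0,0,0,0,0,-0.125,1,0,0,0,0,0,-0.13,1,0,0,0,0,0,-0.13,1]
}}

```text
time: 5.4
tool_pos: [0.5449, -0.2731, -0.0028]
ee_rot: [3.141, -0.0, -0.187]
wrist_force: [-0.2, -0.1, 1.0]
width: 0.0942
finger_force: 0.0
```

Emit:
{"api": "move_arm", "payload": {
  "steps": [0,0,0,0,0,0,0.4,0,0,0,0,0,0,0.4,0,0,0,0,0,0,0.4,0,0,0,0,0,0,0.4,0,0,0,0,0,0,0.4,0,0,0,0,0,0,0.4,0,0,0,0,0,0,0.4,0,0,0,0,0,0,0.4]
}}

```text
time: 6.2
tool_pos: [0.5447, -0.2727, -0.003]
ee_rot: [-3.141, -0.0, -0.187]
wrist_force: [0.7, 0.4, 1.5]
width: 0.0502
finger_force: 30.0
```

Emit:
{"api": "move_arm", "payload": {
  "steps": [0,0,0,0,0,0.02,0.4,0,0,0,0,0,0.05,0.4,0,0,0,0,0.03,0.08,0.4,0,0,0,0,0.06,0.11,0.4,0,0,0,0,0.09,0.14,0.4,0,0,0,0,0.12,0.17,0.4,0,0,0,0,0.15,0.2,0.4,0,0,0,0,0.17,0.22,0.4,0,0,0,0,0.17,0.22,0.4,0,0,0,0,0.17,0.22,0.4]
}}

```text
time: 7.2
tool_pos: [0.544, -0.1028, 0.2153]
ee_rot: [3.141, 0.002, -0.186]
wrist_force: [0.0, 0.8, -6.3]
width: 0.0498
finger_force: 30.0
```

Run:
```python
from h import *
o=get_obs();print(o["tool_pos"],o["ee_rot"],o["width"],o["finger_force"],o["wrist_force"])
z={"holder":[(.019,.029),(.029,.039)],"cover":[(.05,.06),(.073,.085)]}
im,d=look("wrist",["holder","cover","stone"],"e",z)
look("top",["holder"],None,z)
P,u,v=cloud("wrist",d)
np.save("pw.npy",P)
# tall things around holder
k=(np.hypot(P[:,0]-.643,P[:,1]-.051)<.2)&(P[:,2]>.045)&(P[:,1]>-.07)
print(k.sum()); 
for x in np.arange(.45,.85,.03):
  q=k&(P[:,0]>=x)&(P[:,0]<x+.03)
  if q.sum()>3: print(x.round(2),q.sum(),P[q,1].min().round(3),P[q,1].max().round(3),P[q,2].max().round(3))
```

```text
[ 0.54403906 -0.10275284  0.21529857] [ 3.14071112e+00  2.25866554e-03 -1.86409194e-01] 0.04978077774065717 29.99321758747101 [ 0.00905081  0.84181403 -6.30154196]
wrist at [ 0.6173 -0.1167  0.4112] fwd [-0.256  0.048 -0.966]
wrist holder 0.94 [192.4, 122.8] 7427
  z [0.0199 0.0224 0.0324] mode 0.0221 (array([643.6,  60.5]), array([202.8,  87.8]), np.float64(1.4123))
  band 0.019 0.029 6529 z 0.0223 (array([642.3,  52. ]), array([185.5,  80.8]), np.float64(1.4084)) mean [641.2  43.1] pca 1.4054
  band 0.029 0.039 764 z 0.0313 (array([642.3,  52. ]), array([165.5,  64.1]), np.float64(1.4095)) mean [641.6  50.9] pca 1.4073
wrist cover 0.58 [54.4, 202.6] 4077
  z [0.0226 0.0541 0.077 ] mode 0.0547 (array([589.6, 348. ]), array([212.9, 117.6]), np.float64(0.0176))
  band 0.05 0.06 2077 z 0.0548 (array([589.7, 343.1]), array([197.6,  77.1]), np.float64(0.2181)) mean [589.3 331.2] pca 0.1967
  band 0.073 0.085 281 z 0.0763 (array([588.7, 342.4]), array([88.2, 16.4]), np.float64(0.2087)) mean [588.5 340.7] pca 0.2046
wrist cover 0.53 [315.6, 206.9] 17078
  z [0.2431 0.2446 0.2459] mode -0.0023 (array([435.9, -82.6]), array([374.1, 128.8]), np.float64(-0.2023))
top at [0.3603 0.0107 1.4401] fwd [ 0.143  0.026 -0.989]
top holder 0.96 [309.8, 164.3] 1813
  z [-0.0012  0.024   0.0352] mode 0.0244 (array([642.3,  59.5]), array([181.,  95.]), np.float64(1.3833))
  band 0.019 0.029 1404 z 0.0238 (array([641.6,  58.3]), array([171.9,  80.9]), np.float64(1.4068)) mean [641.2  56.7] pca 1.4156
  band 0.029 0.039 226 z 0.0321 (array([638.9,  58.6]), array([170.8,  73.3]), np.float64(1.3872)) mean [643.   60.7] pca 1.4257
17999
0.45 28 0.046 0.073 0.052
0.48 378 -0.07 0.186 0.247
0.51 222 0.001 0.222 0.057
0.54 3299 -0.07 0.232 0.375
0.57 13133 -0.07 -0.018 0.375
0.78 883 0.019 0.085 0.103
0.81 17 0.078 0.09 0.103
```

View pics/e.png

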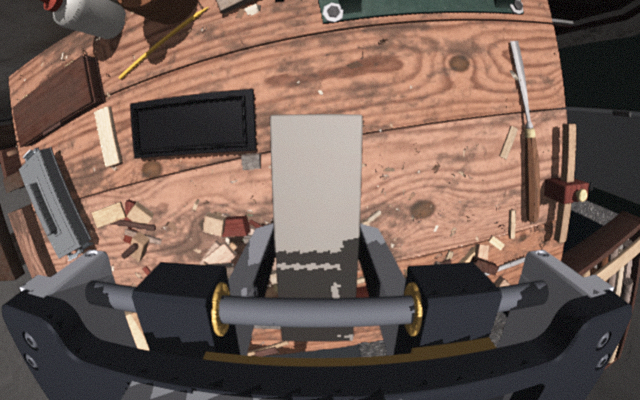

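Emit:
{"api": "move_arm", "payload": {
  "steps": [0,0,0.14,-0.002,0.014,0,0.4,0,0,0.28,-0.004,0.028,0,0.4,0,0,0.42,-0.006,0.042,0,0.4,0,0,0.56,-0.008,0.056,0,0.4,0,0,0.7,-0.01,0.07,0,0.4,0,0,0.84,-0.013,0.084,0,0.4,0,0,0.98,-0.015,0.098,0,0.4,0,0,1.12,-0.018,0.112,-0.01,0.4,0,0,1.26,-0.02,0.126,-0.015,0.4,0,0,1.4,-0.022,0.14,-0.02,0.4,0,0,1.54,-0.024,0.15,-0.02,0.4,0,0,1.595,-0.0247,0.153,-0.02,0.4]
}}

```text
time: 8.7
tool_pos: [0.5193, 0.0508, 0.1959]
ee_rot: [-3.14, -0.0, 1.412]
wrist_force: [0.3, -0.7, -4.9]
width: 0.0499
finger_force: 30.0
```

Emit:
{"api": "move_arm", "payload": {
  "steps": [0,0,0,0,0,0,0.4,0,0,0,0,0,0,0.4]
}}

```text
time: 8.9
tool_pos: [0.5199, 0.0497, 0.1965]
ee_rot: [-3.141, 0.0, 1.406]
wrist_force: [-0.4, 0.1, -5.0]
width: 0.0497
finger_force: 30.0
```

```bash
cat >> h.py <<'E'
def inhand(P,o,z0,z1,xm=.1,ym=.045):
    T=o["tool_pos"]; a=o["ee_rot"][2]; D=P-T; X=D[:,0]*np.cos(a)+D[:,1]*np.sin(a); Y=-D[:,0]*np.sin(a)+D[:,1]*np.cos(a)
    k=(D[:,2]>z0)&(D[:,2]<z1)&(abs(X)<xm)&(abs(Y)<ym)
    print('inhand',k.sum(),'z',np.median(D[k,2]).round(4),'X',np.percentile(X[k],[0,.5,2,98,99.5,100]).round(4),'Y',np.percentile(Y[k],[.5,99.5]).round(4), rect(np.c_[X,Y][k]))
E
python3 - <<'E'
from h import *
o=get_obs();print(o["tool_pos"],o["ee_rot"],o["width"],o["finger_force"],o["wrist_force"])
z={"holder":[(.019,.029),(.029,.039)],"cover":[(.05,.06),(.073,.085)]}
im,d=look("wrist",["holder"],"f",z)
P,u,v=cloud("wrist",d)
inhand(P,o,.024,.036)
E
```

```text
[0.51988763 0.04967566 0.19646961] [-3.14125744e+00  4.31878273e-04  1.40600944e+00] 0.049731468254205526 29.99329447746277 [-0.40379673  0.07655046 -4.95049236]
wrist at [0.532  0.1233 0.3938] fwd [-0.042 -0.252 -0.967]
wrist holder 0.7 [410.2, 155.3] 8588
  z [0.022 0.024 0.034] mode 0.024 (array([649.1,  53.1]), array([187.6,  92.6]), np.float64(1.4096))
  band 0.019 0.029 7308 z 0.0239 (array([643.2,  52.4]), array([184.3,  81.1]), np.float64(1.4096)) mean [641.   56.8] pca 1.4093
  band 0.029 0.039 1232 z 0.0323 (array([643.2,  52.8]), array([163.4,  64.9]), np.float64(1.4069)) mean [645.4  54.5] pca 1.4082
inhand 17370 z 0.0309 X [-0.0747 -0.0725 -0.0689  0.0741  0.0755  0.076 ] Y [-0.0293  0.0292] (array([ 0.7, -0.1]), array([150.7,  74.1]), np.float64(0.0007))
```

View pics/f.png

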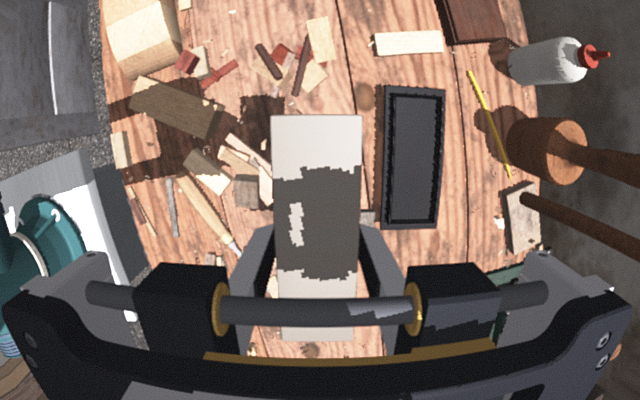

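Emit:
{"api": "move_arm", "payload": {
  "steps": [0,0,0,0.04,0.001,0,0.4,0,0,0,0.08,0.002,-0.01,0.4,0,0,0,0.11,0.002,-0.03,0.4,0,0,0,0.1232,0.0023,-0.06,0.4,0,0,0,0.1232,0.0023,-0.1,0.4,0,0,0,0.1232,0.0023,-0.13,0.4,0,0,0,0.1232,0.0023,-0.15,0.4,0,0,0,0.1232,0.0023,-0.155,0.4,0,0,0,0.1232,0.0023,-0.155,0.4,0,0,0,0.1232,0.0023,-0.155,0.4]
}}

```text
time: 10.0
tool_pos: [0.6444, 0.0522, 0.0437]
ee_rot: [3.138, -0.0, 1.407]
wrist_force: [-0.4, -0.1, -5.4]
width: 0.0501
finger_force: 30.0
```

Run:
```python
from h import *
o=get_obs();print(o["tool_pos"],o["ee_rot"],o["width"],o["finger_force"],o["wrist_force"])
z={"holder":[(.016,.0285),(.029,.039)]}
im,d=look("wrist",["holder"],"g",z)
P,u,v=cloud("wrist",d)
inhand(P,o,.024,.036)
# rim points -> fit fixed-size rectangle edges in holder frame
a=1.408; D=P-[.6432,.0525,0]; X=D[:,0]*np.cos(a)+D[:,1]*np.sin(a); Y=-D[:,0]*np.sin(a)+D[:,1]*np.cos(a)
k=(abs(X)<.11)&(abs(Y)<.055)
for n,lo,hi in(("rim",.018,.029),("curb",.030,.038)):
    q=k&(P[:,2]>lo)&(P[:,2]<hi); print(n,q.sum(),np.percentile(X[q],[.3,99.7]).round(4),np.percentile(Y[q],[.3,99.7]).round(4),np.median(P[q,2]).round(4))
```

```text
[0.64444845 0.05222161 0.04370996] [ 3.13831128e+00 -4.99046257e-04  1.40723609e+00] 0.05007977042630913 29.993335604667664 [-0.4264764  -0.11073217 -5.42950904]
wrist at [0.6559 0.1259 0.2416] fwd [-0.037 -0.252 -0.967]
wrist holder 0.85 [303.1, 112.6] 5252
  z [0.0227 0.0245 0.0735] mode 0.0243 (array([644.1,  58.2]), array([177.9,  89.7]), np.float64(1.4021))
  band 0.016 0.029 4181 z 0.0243 (array([645. ,  63.6]), array([162.4,  80.4]), np.float64(1.4082)) mean [651.  103.4] pca 1.3709
  band 0.029 0.039 867 z 0.0337 (array([644.7,  62. ]), array([144.7,  63.6]), np.float64(1.4048)) mean [643.2 113.5] pca 1.0614
inhand 17369 z 0.0314 X [-0.0747 -0.0722 -0.0686  0.0743  0.0757  0.0762] Y [-0.029   0.0292] (array([ 0.8, -0.1]), array([150.9,  73.7]), np.float64(0.0006))
rim 4246 [-0.0694  0.0922] [-0.0401  0.0396] 0.0243
curb 842 [-0.0619  0.0818] [-0.0312  0.0317] 0.0338
```

View pics/g.png

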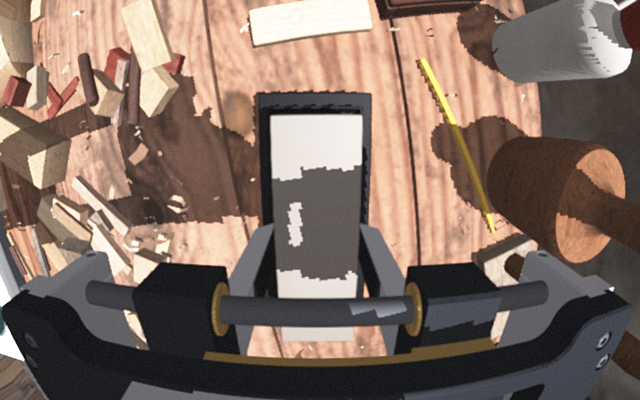

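Relative to the wrist camera, the stone is aligned over the recess to within a millimetre. I'll lower it slowly.

Emit:
{"api": "move_arm", "payload": {
  "steps": [0,0,0,0,0,0,0.4,0,0,0,0,0,-0.002,0.4,0,0,0,0,0,-0.004,0.4,0,0,0,0,0,-0.006,0.4,0,0,0,0,0,-0.008,0.4,0,0,0,0,0,-0.01,0.4,0,0,0,0,0,-0.012,0.4,0,0,0,0,0,-0.014,0.4,0,0,0,0,0,-0.016,0.4,0,0,0,0,0,-0.0175,0.4,0,0,0,0,0,-0.0175,0.4,0,0,0,0,0,-0.0175,0.4]
}}

```text
time: 11.3
tool_pos: [0.6431, 0.0524, 0.0243]
ee_rot: [3.142, 0.0, 1.408]
wrist_force: [0.1, -0.6, -5.8]
width: 0.0497
finger_force: 30.0
```

Emit:
{"api": "move_arm", "payload": {
  "steps": [0,0,0,0,0,-0.001,0.4,0,0,0,0,0,-0.002,0.4,0,0,0,0,0,-0.003,0.4,0,0,0,0,0,-0.003,0.4]
}}

```text
time: 11.7
tool_pos: [0.6429, 0.0524, 0.021]
ee_rot: [-3.141, 0.0, 1.408]
wrist_force: [-0.7, 0.6, -5.4]
width: 0.0498
finger_force: 30.0
```

Emit:
{"api": "move_arm", "payload": {
  "steps": [0,0,0,0,0,-0.0005,0.4,0,0,0,0,0,-0.001,0.4,0,0,0,0,0,-0.001,0.4]
}}

```text
time: 12.0
tool_pos: [0.6431, 0.0524, 0.021]
ee_rot: [3.141, 0.0, 1.408]
wrist_force: [-1.9, 0.2, -1.4]
width: 0.0494
finger_force: 30.0
```

Contact: the arm stopped at 0.021 and the load came off. Next I open, rise and check.

Emit:
{"api": "move_arm", "payload": {
  "steps": [0,0,0,0,0,0,0.9,0,0,0,0,0,0,0.9,0,0,0,0,0,0,0.9,0,0,0,0,0,0,0.9,0,0,0,0,0,0,0.9,0,0,0,0,0,0.02,0.9,0,0,0,0,0,0.06,0.9,0,0,0,0,0,0.11,0.9,0,0,0,0,0,0.15,0.9,0,0,0,-0.04,0.02,0.17,0.9,0,0,0,-0.04,0.03,0.17,0.9,0,0,0,-0.04,0.03,0.17,0.9]
}}

```text
time: 13.2
tool_pos: [0.6032, 0.0837, 0.1913]
ee_rot: [3.139, -0.001, 1.41]
wrist_force: [-0.2, 0.5, 0.8]
width: 0.0846
finger_force: 0.0
```

Run:
```python
from h import *
o=get_obs();print(o["tool_pos"],o["ee_rot"],o["time"])
z={"holder":[(.019,.029),(.030,.038)],"cover":[(.05,.06),(.073,.085)],"stone":[(.046,.058)]}
im,d=look("wrist",["holder","stone","cover"],"h",z)
look("top",["stone","holder","cover"],None,z)
```

```text
[0.6032082  0.08368138 0.19127806] [ 3.13908646e+00 -7.07651508e-04  1.40974579e+00] 13.2
wrist at [0.6149 0.1565 0.3869] fwd [-0.041 -0.252 -0.967]
wrist holder 0.58 [327.5, 174.8] 3579
  z [0.0089 0.0213 0.0322] mode 0.0211 (array([645. ,  44.7]), array([197.8,  87. ]), np.float64(1.4127))
  band 0.019 0.029 2820 z 0.0211 (array([643.2,  51.4]), array([183.9,  79.3]), np.float64(1.4132)) mean [639.3  72.3] pca 1.3527
  band 0.03 0.038 443 z 0.0308 (array([642.8,  51.7]), array([162.5,  63.4]), np.float64(1.4067)) mean [645.   67.8] pca 1.3922
wrist stone 0.62 [353.5, 197.8] 5620
  z [0.0284 0.0484 0.05  ] mode 0.0485 (array([643.6,  45.5]), array([166.6,  56.1]), np.float64(1.4041))
  band 0.046 0.058 5375 z 0.0485 (array([642.4,  52.2]), array([149.8,  50.8]), np.float64(1.4063)) mean [642.4  56.5] pca 1.4131
wrist stone 0.37 [333.0, 175.6] 3465
  z [0.0188 0.0208 0.0311] mode 0.0207 (array([643.5,  43.9]), array([198.3,  85.7]), np.float64(1.4039))
wrist cover 0.58 [222.2, 4.9] 1439
  z [-0.0021  0.0469  0.0542] mode 0.0518 (array([525.6, 306.3]), array([129.5,  43.9]), np.float6
[... 553 characters left out ...]
3.4]), array([105.5,  79.5]), np.float64(1.4055))
  band 0.019 0.029 234 z 0.0239 (array([634.7,  13.5]), array([105.2,  79.1]), np.float64(1.4055)) mean [623.9 -11.8] pca -0.8444
  band 0.03 0.038 68 z 0.0329 (array([633.9,  11.9]), array([97. , 71.2]), np.float64(1.3119)) mean [623.   -5.1] pca -1.0693
top cover 0.68 [203.0, 183.0] 2002
  z [0.0218 0.0552 0.0789] mode 0.0546 (array([592.8, 351.8]), array([213.6,  90.6]), np.float64(0.2081))
  band 0.05 0.06 1394 z 0.0551 (array([587.1, 344.3]), array([199.3,  76.2]), np.float64(0.2106)) mean [584.9 342.6] pca 0.2001
  band 0.073 0.085 152 z 0.077 (array([586.1, 343.5]), array([88.5, 14.2]), np.float64(0.2207)) mean [586.4 343.2] pca 0.2103
```

View pics/h.png

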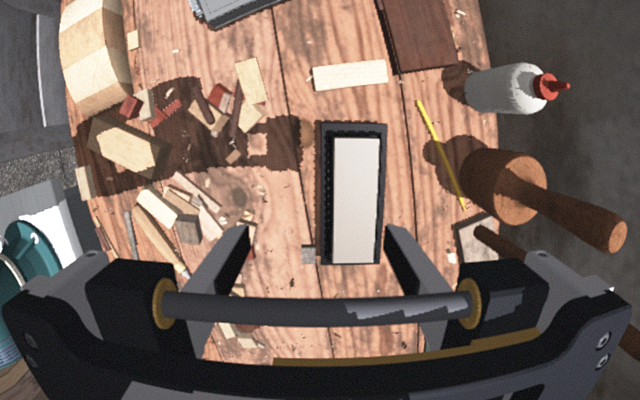

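Picture h shows the stone seated in the holder recess at (356,200), level with it all round. I'm now going to the cover.

Emit:
{"api": "move_arm", "payload": {
  "steps": [0,0,-0.14,-0.008,0.03,0.02,1,0,0,-0.28,-0.016,0.06,0.02,1,0,0,-0.42,-0.024,0.09,0.02,1,0,0,-0.56,-0.032,0.12,0.02,1,0,0,-0.7,-0.04,0.15,0.02,1,0,0,-0.84,-0.048,0.18,0.02,1,0,0,-0.98,-0.056,0.21,0.02,1,0,0,-1.12,-0.064,0.24,0.02,1,0,0,-1.203,-0.07,0.25,0.02,1,0,0,-1.203,-0.07,0.25,0.02,1,0,0,-1.203,-0.07,0.25,0.02,1]
}}

```text
time: 14.7
tool_pos: [0.5334, 0.332, 0.21]
ee_rot: [3.141, 0.0, 0.207]
wrist_force: [0.4, -0.1, -0.4]
width: 0.0938
finger_force: 0.0
```

Run:
```python
from h import *
o=get_obs();print(o["tool_pos"],o["ee_rot"],o["time"])
z={"cover":[(.05,.06),(.072,.085)],"holder":[(.019,.029)],"stone":[(.046,.058)]}
im,d=look("wrist",["cover"],"i",z)
look("top",["stone","holder"],None,z)
```

```text
[0.53339548 0.33203301 0.21000783] [3.14077763e+00 2.49708768e-04 2.06512279e-01] 14.7
wrist at [0.6061 0.3473 0.4073] fwd [-0.251 -0.052 -0.967]
wrist cover 0.72 [316.9, 128.1] 10381
  z [0.0448 0.0559 0.0782] mode 0.0552 (array([587.7, 346.2]), array([222.5,  80.5]), np.float64(0.2144))
  band 0.05 0.06 8881 z 0.0558 (array([589.7, 344.1]), array([199.4,  75.6]), np.float64(0.2115)) mean [591.5 344.5] pca 0.2111
  band 0.072 0.085 1045 z 0.0774 (array([589.5, 343.6]), array([88. , 13.8]), np.float64(0.2021)) mean [590.1 344.1] pca 0.2069
wrist cover 0.4 [494.6, 148.8] 2202
  z [-0.0013  0.0239  0.0414] mode 0.0238 (array([645.2,  39.4]), array([211.4,  89.9]), np.float64(1.4123))
  band 0.05 0.06 40 z 0.0514 (array([668.6,  59.5]), array([128.9,   2.7]), np.float64(1.4057)) mean [667.8  55. ] pca 1.4066
top at [0.3603 0.0107 1.4401] fwd [ 0.143  0.026 -0.989]
top stone 0.74 [312.3, 161.2] 1073
  z [0.0311 0.0514 0.0573] mode 0.0515 (array([643.2,  53.9]), array([153.7,  57.1]), np.float64(1.4051))
  band 0.046 0.058 961 z 0.0517 (array([640.5,  53.2]), array([149.8,  51.3]), np.float64(1.4168)) mean [639.9  52.9] pca 1.4144
top holder 0.73 [198.9, 182.5] 1086
  z [0.0036 0.054  0.0621] mode 0.0546 (array([593., 323.]), array([206.3, 113.3]), np.float64(0.4351))
  band 0.019 0.029 38 z 0.0252 (array([583.7, 308.2]), array([181.2,  37.5]), np.float64(-0.0147)) mean [574.3 309.1] pca 0.0861
top holder 0.61 [311.4, 176.5] 839
  z [0.0022 0.0252 0.0387] mode 0.0244 (array([643.8,  54.1]), array([189.4,  86.4]), np.float64(1.4024))
  band 0.019 0.029 556 z 0.024 (array([640.7,  52.3]), array([183.9,  80.9]), np.float64(1.4094)) mean [635.   47.3] pca 1.3959
```

View pics/i.png

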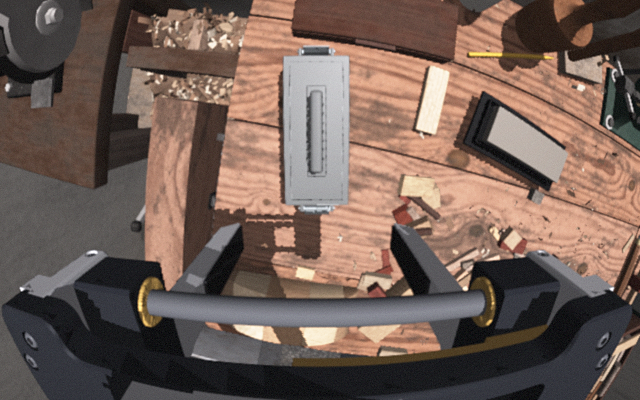

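Picture i shows the cover at (317,128), unobstructed, with its rib at (317,132). I'll grip the rib.

Emit:
{"api": "move_arm", "payload": {
  "steps": [0,0,0.002,0.04,0.008,-0.02,0.6,0,0,0.002,0.0566,0.0116,-0.05,0.6,0,0,0.002,0.0566,0.0116,-0.09,0.6,0,0,0.002,0.0566,0.0116,-0.13,0.6,0,0,0.002,0.0566,0.0116,-0.155,0.6,0,0,0.002,0.0566,0.0116,-0.165,0.6,0,0,0.002,0.0566,0.0116,-0.168,0.6,0,0,0.002,0.0566,0.0116,-0.168,0.6,0,0,0.002,0.0566,0.0116,-0.168,0.6]
}}

```text
time: 15.85
tool_pos: [0.5912, 0.3446, 0.045]
ee_rot: [-3.141, -0.004, 0.207]
wrist_force: [-0.2, -0.1, 0.8]
width: 0.0564
finger_force: 0.0
```

Emit:
{"api": "move_arm", "payload": {
  "steps": [0,0,0,0,0,0,0.05,0,0,0,0,0,0,0.05,0,0,0,0,0,0,0.05,0,0,0,0,0,0,0.05,0,0,0,0,0,0,0.05,0,0,0,0,0,0,0.05,0,0,0,0,0,0,0.05,0,0,0,0,0,0,0.05]
}}

```text
time: 16.65
tool_pos: [0.5896, 0.3441, 0.0422]
ee_rot: [3.141, 0.0, 0.207]
wrist_force: [-0.1, 0.3, -0.3]
width: 0.0135
finger_force: 30.0
```

Emit:
{"api": "move_arm", "payload": {
  "steps": [0,0,0,0,0,0.03,0.05,0,0,0,0,0,0.08,0.05,0,0,0.1,0,-0.02,0.12,0.05,0,0,0.24,0.005,-0.06,0.12,0.05,0,0,0.38,0.01,-0.1,0.12,0.05,0,0,0.52,0.02,-0.13,0.12,0.05,0,0,0.66,0.03,-0.16,0.12,0.05,0,0,0.8,0.035,-0.19,0.12,0.05,0,0,0.94,0.04,-0.22,0.12,0.05,0,0,1.08,0.045,-0.25,0.12,0.05,0,0,1.18,0.05,-0.28,0.12,0.05,0,0,1.201,0.0536,-0.2917,0.12,0.05]
}}

```text
time: 17.85
tool_pos: [0.6431, 0.0492, 0.1613]
ee_rot: [-3.14, 0.002, 1.407]
wrist_force: [0.1, 0.2, -1.8]
width: 0.0139
finger_force: 30.0
```

Emit:
{"api": "move_arm", "payload": {
  "steps": [0,0,0,0,0,0,0.05,0,0,0,0,0,0,0.05,0,0,0,0,0,0,0.05]
}}

```text
time: 18.15
tool_pos: [0.6429, 0.0535, 0.162]
ee_rot: [-3.141, -0.0, 1.409]
wrist_force: [0.2, 0.2, -1.1]
width: 0.0136
finger_force: 30.0
```

Run:
```python
from h import *
o=get_obs();print(o["tool_pos"],o["ee_rot"],o["width"],o["finger_force"],o["wrist_force"],o["time"])
im,d=snapshot("wrist"); P,u,v=cloud("wrist",d); cv2.imwrite("pics/j.png",im[:,:,::-1])
inhand(P,o,.008,.017,.12,.045)
a=o["ee_rot"][2]
D=P-[.6431,.0523,0]; X=D[:,0]*np.cos(a)+D[:,1]*np.sin(a); Y=-D[:,0]*np.sin(a)+D[:,1]*np.cos(a)
k=(abs(X)<.12)&(abs(Y)<.06)
for n,lo,hi in(("rim",.018,.029),("curb",.030,.038)):
    q=k&(P[:,2]>lo)&(P[:,2]<hi); print(n,q.sum(),np.percentile(X[q],[.3,99.7]).round(4),np.percentile(Y[q],[.3,99.7]).round(4)) if q.sum()>20 else print(n,q.sum())
T=o["tool_pos"]; D=P-T; X=D[:,0]*np.cos(a)+D[:,1]*np.sin(a); Y=-D[:,0]*np.sin(a)+D[:,1]*np.cos(a)
k=(D[:,2]>.008)&(D[:,2]<.017)&(abs(X)<.085)&(abs(Y)<.036); A=np.c_[X[k],Y[k],np.ones(k.sum())]
print('roof slope',np.linalg.lstsq(A,D[k,2],rcond=None)[0].round(4))
```

```text
[0.64294259 0.05346237 0.16195425] [-3.14083776e+00 -3.49360683e-04  1.40866508e+00] 0.013566323484812022 29.99721497297287 [ 0.21295095  0.24658467 -1.09616068] 18.15
inhand 16865 z 0.0135 X [-0.0994 -0.097  -0.0823  0.0874  0.0984  0.0993] Y [-0.0366  0.0372] (array([-0. ,  0.3]), array([198.6,  75.5]), np.float64(0.0012))
rim 0
curb 0
roof slope [0.001  0.0027 0.0136]
```

View pics/j.png

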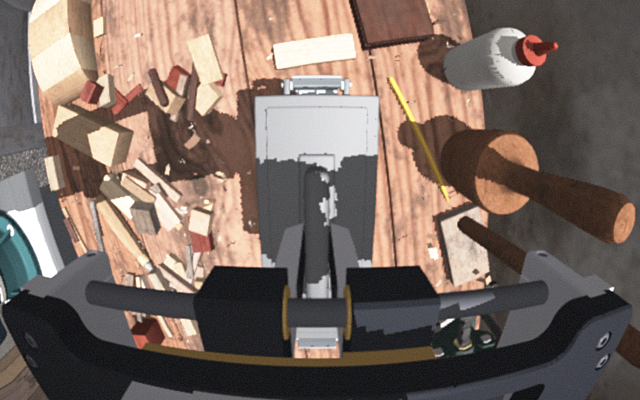

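The cover hangs level and centred in the grip, with its roof near (318,180). I'm lowering it to just above clip contact.

Emit:
{"api": "move_arm", "payload": {
  "steps": [0,0,0,0,0,-0.02,0.05,0,0,0,0,0,-0.045,0.05,0,0,0,0,0,-0.065,0.05,0,0,0,0,0,-0.08,0.05,0,0,0,0,0,-0.088,0.05,0,0,0,0,0,-0.092,0.05,0,0,0,0,0,-0.095,0.05,0,0,0,0,0,-0.095,0.05,0,0,0,0,0,-0.095,0.05]
}}

```text
time: 19.1
tool_pos: [0.6439, 0.0523, 0.0684]
ee_rot: [3.14, -0.0, 1.408]
wrist_force: [-0.4, -1.0, -1.7]
width: 0.0135
finger_force: 30.0
```

Emit:
{"api": "move_arm", "payload": {
  "steps": [0,0,0,0,0,-0.002,0.05,0,0,0,0,0,-0.004,0.05,0,0,0,0,0,-0.006,0.05,0,0,0,0,0,-0.008,0.05,0,0,0,0,0,-0.008,0.05]
}}

```text
time: 19.6
tool_pos: [0.6433, 0.0522, 0.0592]
ee_rot: [3.142, 0.0, 1.408]
wrist_force: [-0.0, -0.1, -0.6]
width: 0.0137
finger_force: 30.0
```

Emit:
{"api": "move_arm", "payload": {
  "steps": [0,0,0,0,0,-0.002,0.05,0,0,0,0,0,-0.004,0.05,0,0,0,0,0,-0.005,0.05,0,0,0,0,0,-0.005,0.05]
}}

```text
time: 20.0
tool_pos: [0.6444, 0.0523, 0.056]
ee_rot: [3.138, -0.0, 1.408]
wrist_force: [-1.4, -0.4, 4.6]
width: 0.0137
finger_force: 30.0
```

```bash
cat > chk.py <<'E'
from h import *
o=get_obs();print(o["tool_pos"],o["ee_rot"],o["wrist_force"],o["wrist_torque"],o["time"])
im,d=snapshot("wrist"); P,u,v=cloud("wrist",d); inhand(P,o,.005,.017,.12,.045)
E
python3 chk.py
```

```text
[0.64435238 0.05229424 0.05604263] [ 3.13842960e+00 -3.29955656e-04  1.40778564e+00] [-1.35780194 -0.35428014  4.6426712 ] [-0.12286931  0.04362757  0.01183498] 20.0
inhand 17140 z 0.0132 X [-0.0984 -0.0961 -0.0859  0.0951  0.0977  0.0986] Y [-0.0365  0.0373] (array([0.1, 0.5]), array([196.9,  75.7]), np.float64(-0.0004))
```

Emit:
{"api": "move_arm", "payload": {
  "steps": [0,0,0,0,0,-0.002,0.05,0,0,0,0,0,-0.004,0.05,0,0,0,0,0,-0.006,0.05,0,0,0,0,0,-0.008,0.05,0,0,0,0,0,-0.01,0.05,0,0,0,0,0,-0.011,0.05,0,0,0,0,0,-0.011,0.05]
}}

```text
time: 20.75
tool_pos: [0.6435, 0.0514, 0.0452]
ee_rot: [3.14, 0.001, 1.407]
wrist_force: [-2.2, -2.4, 9.0]
width: 0.0136
finger_force: 30.0
```

```bash
python3 chk.py
```

```text
[0.64345799 0.05139339 0.04518343] [3.14047863e+00 1.14514713e-03 1.40715802e+00] [-2.23712115 -2.41764128  9.0422256 ] [-0.32850651  0.49264548  0.02407423] 20.75
inhand 17198 z 0.0134 X [-0.0998 -0.0972 -0.0863  0.0956  0.0983  0.0992] Y [-0.0366  0.0372] (array([-0.3,  0.3]), array([199. ,  75.7]), np.float64(-0.0018))
```

Emit:
{"api": "move_arm", "payload": {
  "steps": [0,0,0,0,0,-0.002,0.05,0,0,0,0,0,-0.004,0.05,0,0,0,0,0,-0.004,0.05,0,0,0,0,0,-0.004,0.05]
}}

```text
time: 21.2
tool_pos: [0.6435, 0.0514, 0.0451]
ee_rot: [3.139, 0.001, 1.407]
wrist_force: [-8.6, -2.5, 21.0]
width: 0.0135
finger_force: 30.0
```

```bash
python3 chk.py
```

```text
[0.64354641 0.05137204 0.04512267] [3.13892498e+00 1.05005344e-03 1.40719545e+00] [-8.5900287  -2.49530761 21.00981623] [-0.29705323  1.59385739  0.0068959 ] 21.2
inhand 17239 z 0.0134 X [-0.0998 -0.0971 -0.0869  0.0957  0.0983  0.0992] Y [-0.0366  0.0373] (array([-0.3,  0.4]), array([199. ,  75.6]), np.float64(-0.0014))
```

It stopped dead at the home height with 21 N on it. I'll unload, release, retreat and verify.

Emit:
{"api": "move_arm", "payload": {
  "steps": [0,0,0,0,0,0.004,0.05,0,0,0,0,0,0.005,0.05,0,0,0,0,0,0.005,0.4,0,0,0,0,0,0.005,0.4,0,0,0,0,0,0.005,0.4,0,0,0,0,0,0.005,0.4,0,0,0,0,0,0.005,0.4,0,0,0,0,0,0.03,0.4,0,0,0,0,0,0.07,0.4,0,0,0,-0.02,0,0.12,0.4,0,0,0,-0.06,0,0.15,0.4,0,0,0,-0.1,0,0.16,0.4]
}}

```text
time: 22.45
tool_pos: [0.5446, 0.0523, 0.2038]
ee_rot: [3.134, -0.001, 1.408]
wrist_force: [-0.2, -0.2, 0.7]
width: 0.0379
finger_force: 0.0
```

Emit:
{"api": "move_arm", "payload": {
  "steps": [0,0,0,-0.02,0,0,0.4,0,0,0,-0.02,0,0,0.4]
}}

```text
time: 22.65
tool_pos: [0.522, 0.0526, 0.2012]
ee_rot: [3.139, -0.001, 1.408]
wrist_force: [0.9, 0.9, -0.7]
width: 0.0375
finger_force: 0.0
```

Run:
```python
from h import *
o=get_obs();print(o["tool_pos"],o["wrist_force"],o["time"])
ims=[]
z={"cover":[(.052,.064),(.074,.087)],"holder":[(.019,.029)]}
for c in("wrist","side"):
    im,d=look(c,["cover","holder"],None,z); P,u,v=cloud(c,d)
    D=P-[.6432,.0522,0]; a=1.408; X=D[:,0]*np.cos(a)+D[:,1]*np.sin(a); Y=-D[:,0]*np.sin(a)+D[:,1]*np.cos(a)
    k=(abs(X)<.083)&(abs(Y)<.034)&(P[:,2]>.05)&(P[:,2]<.068); A=np.c_[X[k],Y[k],np.ones(k.sum())]
    print('roof plane',k.sum(),np.linalg.lstsq(A,P[k,2],rcond=None)[0].round(4))
    k=(abs(X)<.11)&(abs(Y)<.05)&(P[:,2]>.03); q=(int(np.median(v[k])),int(np.median(u[k])))
    ims.append(cv2.resize(im[max(0,q[0]-75):,max(0,q[1]-95):][:150,:190],(760,600))[:300*2])
cv2.imwrite("pics/k.png",cv2.resize(np.hstack(ims),(800,316))[:,:,::-1])
```

```text
[0.52196849 0.05258625 0.20116585] [ 0.8948974   0.89879603 -0.70730627] 22.65
wrist at [0.5345 0.1261 0.3974] fwd [-0.039 -0.252 -0.967]
wrist cover 0.66 [412.6, 160.1] 10010
  z [0.0276 0.0565 0.0788] mode 0.0569 (array([644. ,  52.6]), array([198.3,  77.2]), np.float64(1.4042))
  band 0.052 0.064 7564 z 0.0565 (array([644.4,  52.4]), array([198.1,  76.3]), np.float64(1.4042)) mean [642.2  57. ] pca 1.4048
  band 0.074 0.087 909 z 0.078 (array([644.5,  52. ]), array([88.9, 15.5]), np.float64(1.411)) mean [643.7  53.5] pca 1.4102
wrist cover 0.59 [410.3, 241.3] 181
  z [0.0423 0.0497 0.0552] mode 0.0483 (array([628.4, -42.1]), array([31.5,  5.9]), np.float64(-0.196))
  band 0.052 0.064 49 z 0.0533 (array([628. , -43.8]), array([28.6,  3.7]), np.float64(-0.1217)) mean [629.  -43.9] pca -0.1652
wrist holder 0.86 [379.1, 147.7] 360
  z [-0.004   0.0203  0.0229] mode 0.021 (array([606.6,  59.5]), array([182.1,   8.7]), np.float64(1.3771))
  band 0.019 0.029 274 z 0.0206 (array([606.7,  59.4]), array([182.1,   8.5]), np.float64(1.3771)) mean [608.4  71.2] pca 1.4028
roof plane 6438 [0.00
[... 352 characters left out ...]
 0.074 0.087 132 z 0.0796 (array([642.7,  53.7]), array([90.8, 16.9]), np.float64(1.4154)) mean [640.9  56.2] pca 1.3997
side holder 0.67 [299.5, 226.0] 250
  z [0.0015 0.0195 0.0257] mode 0.0216 (array([642.7,  58.4]), array([174. ,  81.5]), np.float64(1.4007))
  band 0.019 0.029 129 z 0.0228 (array([613.4,  77.5]), array([188.3,  74.5]), np.float64(0.9675)) mean [620.   89.8] pca 1.2052
side holder 0.24 [290.3, 208.0] 1734
  z [0.0084 0.0575 0.0811] mode 0.0579 (array([666.6,  12. ]), array([269.4, 140.6]), np.float64(1.4009))
  band 0.019 0.029 77 z 0.0269 (array([615.9,  75.8]), array([173.7,  59.4]), np.float64(1.0237)) mean [628.6 103.9] pca 1.1271
roof plane 707 [0.0003 0.0022 0.0595]
```

View pics/k.png

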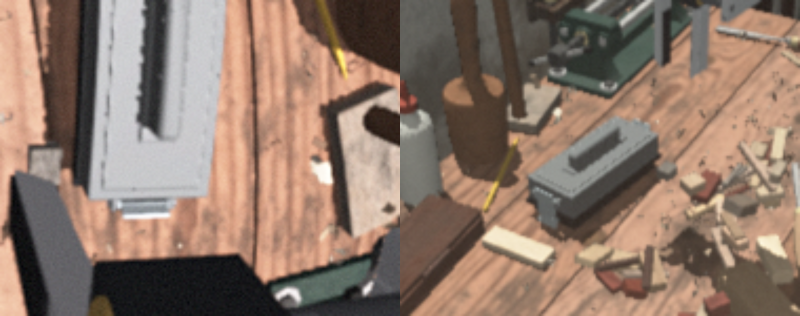

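The right half of picture k shows the cover sitting flush on the holder near (595,170), with its clip down at (547,208). The roof is level at about 57–58 mm, against an expected home of 58 mm, and centred within about 1 mm. I'm handing it in.

```bash
python3 -c "
from bench import *
print(close_job())"
```

```text
the job is handed in; nothing more can be done
None
```

The stone is in the holder's recess and the cover is pressed home (it stopped dead under 21 N) and sits level and centred. I handed the job in after about 23 s of robot time; the hand-in returned no verdict, and only one clip was visible in the last picture.

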